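# Move a snap-in label holder behind the lip of a vial rack and keep it pressed home

## Task

Pull the green label holder up out of its snap stand, then push it down behind the front lip of the vial rack, label to the front, against the spring in the channel until its shoulders rest on the stops. Finish while still gripping it and pressing it fully home: the spring lifts it again if you let go. Leave the yellow holder seated in the stand and do not disturb the other things on the bench.

Things in the scene. Friction and masses are not known exactly. Their poses are not given: they have to be found in the camera images.
- green_holder: Green label holder, an upright plate 64 wide (y), 10 thick (x), 88 high (z), 40 g; in either bay of the stand. Origin: centre of the underside; label on the -x face. From z = 0: tongue 44 wide, 6 thick (lowest 4 mm only 3.5 thick), notches in its side edges at z = 12 to 20; shoulders 64 wide, 6 thick at z = 32 to 42; grip bar 44 wide, 10 thick at z = 52 to 88.
- green_holder_grip (a point): Place to pinch the green holder's grip bar across its 10 mm thickness (x), from above: 72 mm above its underside, in the middle.
- green_holder_front (a point): Centre of the label face of the green holder's grip bar: 5 mm to the -x side of its middle, 70 mm above its underside.
- yellow_holder: Yellow label holder, same shape and frame as the green one, in the other bay of the stand; it stays there.
- stand: Black snap stand, fixed, 50 x 172 x 37 mm; origin: centre of its underside, -x its front. Bays at y = +40 and -40 mm hold the holders upright, axes as the stand's, undersides 6 mm above the bench. Sprung balls in each bay snap into a holder's notches: a straight upward pull of about 10 to 15 N frees it; it is clear of the bay after 31 mm of lift.
- rack: Vial rack, fixed, 118 deep (x), 150 wide (y), white deck 56 mm high with three fixed vials 82 mm behind the channel, tops 110 mm high. Origin on the bench under the middle of its label channel, -x its front. The channel, 9 mm wide (x = -4.5 to 4.5), lies between the rack's front face (56 mm high) and a grey lip 4 mm thick in front, 40 mm high, its rim flared forward up to 47 mm.
- channel_home (a point): Middle of the rack's label channel, 12 mm above the bench, axes as the rack's: here lies the green holder's origin when it is fully home, its axes along the rack's. Two black stops in the channel leave it 50 mm of width (y = -25 to 25 mm); their tops, 44 mm above the bench, then carry its shoulders.
- channel_spring (a joint): Orange spring plate at the bottom of the channel, in m: 0 = up (top 24 mm above the bench), growing as it is pressed down; 0.012 with the holder home. It pushes up with 4 N at 0 and 10 N at 0.012.
- spacer_box: Small white card box, 33 x 49 x 34 mm. Origin at the centre of its underside. Bystander.
- magnet_clip: Black clip, 43 x 22 x 18 mm. Origin at the centre of its underside. Bystander.
- memory_stick: Blue memory stick, 17 x 52 x 8 mm. Origin at the centre of its underside. Bystander.
- die_body: Grey steel die, a cylinder about 56 mm across and 44 mm high. Origin at the centre of its underside. Bystander.
- timer: White bench timer with yellow keys, 58 x 66 x 22 mm. Origin at the centre of its underside. Bystander.
Mind the look-alikes: they are no part of the job. Of the things shaped like the green_holder, the green one is meant.

How it is judged (in metres and radians):
On the way, in this order (a step that is already met when the one before it is completed fails the run):
1. the green holder is pulled up out of the stand, clear of its bay, in the gripper (z of green_holder in the frame of stand above 0.045 m and contact force between green_holder and the fingers above 1 N), for 0.2 s.
2. the green holder is behind the lip and on the spring (horizontal distance between green_holder and channel_home below 0.007 m and z of green_holder in the frame of channel_home below 0.013 m and value of joint channel_spring above 0.0005 m), for 0.05 s.
At the end, for the whole second after the job is handed in: Green holder behind the lip, within 2 mm of fully down and 6 mm of the middle, straight and upright within 0.12 rad, label to the front, spring down over 9.5 mm, still gripped by the fingers, at rest and pressed against the rack with over 4 N; yellow holder still seated in the stand (z of green_holder in the frame of channel_home between -0.003 and 0.002 m and horizontal distance between green_holder and channel_home below 0.006 m and angle between the y axis of green_holder and the y axis of rack, either way round below 0.12 rad and angle between the z axis of green_holder and the z axis of rack, either way round below 0.12 rad and x of green_holder_front in the frame of rack below 0 m and value of joint channel_spring above 0.0095 m and contact force between green_holder and rack above 4 N and contact force between green_holder and the fingers above 3 N and linear speed of green_holder below 0.02 m/s and z of yellow_holder in the frame of stand below 0.01 m); the arm keeps its last pose, push and grip.
It fails at once if the yellow holder is pulled or knocked out of its seat (distance of yellow_holder from where it was at the start of the episode above 0.01 m).
It fails at once if one of the other loose things is shifted by more than 30 mm (distance of any of spacer_box, magnet_clip, memory_stick, die_body, timer from where it was at the start of the episode above 0.03 m).
It also fails if it takes over 40 s, if anything falls off the work surface, if the arm or the gripper's body presses on something with over 40 N, if the wrist force passes 120 N, or if a joint passes its speed limit or range.

## Robot

A 6-joint arm with a two-finger parallel gripper is mounted at the origin on a cart in front of the work surface, level with it; the furniture and walls round the work are solid. World frame = base frame: x ahead of the robot, y to its left, z up, the work surface at z = 0. Lengths are in mm, angles in rad, forces in N, time in s.
With the tool pointing down it reaches from about 325 to 750 mm from the base axis. Payload 7.6 kg.
Tool frame: the origin (TCP) lies midway between the tips of the shut fingers; the grasp point (between the pads) lies 19 mm behind it; z points along the fingers, y is the line along which they close (so a half turn about z gives the same grasp; the last joint's range is limited). The gripper opens to 85 mm and grips with 20 to 120 N. Pads are 22 mm wide; open, the fingers measure 114 mm over their backs; the gripper's body (76 mm by 85 mm) begins 54 mm behind the grasp point. The pads swing forward as they close: fully open they stand 13 mm farther back than shut.
Start: joints at [1.112, 0.052, 1.401, -0, 1.689, -0.07], TCP at [199.002, 485.844, 231.323] pointing down, gripper open.
Joint ranges: [-2.9, 2.9], [-0.91, 2.17], [0.12, 2.37], [-1.06, 4.2], [0.26, 2.73], [-2.93, 2.93]. Speed limits (rad/s): [2.57, 2.57, 3.01, 3.14, 3.14, 3.14].

## Interface

Orientations are given as a rotation vector (axis times angle).
In Python, from bench import manip gives the robot as it stands. The module is installed in compiled form; this text tells all that it offers.
- The arm moves only by the shell command python3 -m creep 'ROWS' [FORCE]. ROWS is JSON, a list of rows, each a list of 5 numbers: the shift along the tool's x, y, z in mm, then the turn about the tool's z in units of 6 degrees (1.0 is 6 degrees), then the closure, from 0 (fully open) to 1 (shut). In form: [[tx, ty, tz, spin, grip], ...]. A call has 1 to 20 rows; each row shifts and turns the commanded pose from where the row before left it, along the tool's axes as they then stand; what a row does not reach is not made up. A row lasts 1/10 s, in which the tool goes at most 50 mm and 8.59 degrees, less where a joint would pass 70% of its speed; a pose out of reach is approached as far as the arm can. A call is refused whole if a number of a shift passes 50 or a number of a turn 1, either way. A call with a gripper value outside its range is refused whole. The fingers move at their own pace and stop on an object; FORCE is the grip in N (left out, the last holds). Time passes only in rows, so rows that do not move let the fingers close. It gives the time, the measured TCP pose, the force, the opening and the grip force at its end, in the units of the state.
- manip.sense(): the state, without advancing time (a new reading comes with each control period).
- manip.snapshot(name): name is "scene" or "top" or "wrist"; returns a dict with "color" (420x560x3 uint8, red, green, blue), "vfov" (degrees; the focal length in pixels is half the picture's height over the tangent of half this angle, whatever the lens; pixels are square), "cx", "cy" (the principal point, pixels), "D" ([k1, k2, p1, p2, k3] as OpenCV has them; the pictures are not rectified), "world_to_cam" (4x4, takes a point from world to camera coordinates). Camera axes: x right, y down, z forward; pixel columns grow to the right and rows downward; lengths in mm; the calibration is good to about 2 mm. A picture is of the moment at which its call begins. There is no depth.
- manip.close_job(): hands the job in; it is judged then, once.
The state is a dict: "t": time; "joint_pos": joint angles; "qvel": joint speeds; "effort": joint torques, N m; "ee_pos": TCP position; "tcp_rot": TCP orientation; "contact_force": force on the tool from outside, world axes, zero at the start; "torque": the same for the moment, N m; "opening": opening from 0.0 (shut) to 1.0 (fully open); "gripper_force": force on a finger pad.
Only numpy, scipy, OpenCV 4.12 (cv2) and the standard library are available. Lean on these libraries where they do the work, as an engineer would, in place of code of your own. Each camera call takes 0.05 s, during which the arm holds its last target. There are 200 camera calls.

## Working session

There is one attempt and no reset: what is moved stays moved. The work goes in short steps, Python scripts to look and compute and a shell command to move; the robot and the scene stay as the last step left them, time stands still between calls to the robot, and variables do not carry over. Pictures are saved under pics/ and viewed, at most 10 in all, crops included, and the job is handed in when it is done.

```bash
mkdir -p pics
cat > h.py <<'E'
import numpy as np, cv2
from bench import manip
def snap(n):
    s=manip.snapshot(n); s['color']=np.asarray(s['color'])
    h=s['color'].shape[0]; f=h/2/np.tan(np.radians(s['vfov'])/2)
    s['K']=np.array([[f,0,s['cx']],[0,f,s['cy']],[0,0,1.]]); s['D']=np.array(s['D'],float); s['T']=np.array(s['world_to_cam'],float); return s
def proj(s,P):
    T=s['T']; r,_=cv2.Rodrigues(T[:3,:3]); return cv2.projectPoints(np.array(P,float).reshape(-1,1,3),r,T[:3,3],s['K'],s['D'])[0].reshape(-1,2)
def onz(s,uv,z):
    p=cv2.undistortPoints(np.array(uv,float).reshape(-1,1,2),s['K'],s['D']).reshape(-1,2)
    R=s['T'][:3,:3]; c=-R.T@s['T'][:3,3]; d=np.c_[p,np.ones(len(p))]@R
    return c+d*((z-c[2])/d[:,2])[:,None]
E
python3 - <<'E'
from h import *
for n in('scene','top'):
    s=snap(n); c=s['color'][:,:,::-1]; cv2.imwrite(f'pics/{n}0.png',c)
    R=s['T'][:3,:3]; print(n,s['vfov'],s['D'],-R.T@s['T'][:3,3],R[2])
    np.save(f'{n}0.npy',s,allow_pickle=True)
st=manip.sense(); print({k:np.round(v,3) for k,v in st.items()})
E
```

```text
scene 57.70537403477284 [-0.01553352  0.          0.          0.          0.        ] [-178.32953763  395.11867288  545.9846741 ] [ 0.78211223 -0.39224695 -0.48419292]
top 46.20803920125394 [-0.17786247  0.          0.          0.          0.        ] [ 354.97468939   31.63042674 1478.36874198] [ 0.16376373 -0.01096528 -0.98643865]
{'t': np.float64(0.1), 'joint_pos': array([ 1.112,  0.053,  1.402, -0.   ,  1.689, -0.07 ]), 'qvel': array([ 0.   , -0.002, -0.002, -0.   , -0.   ,  0.002]), 'effort': array([ 1.0000e-03, -3.8258e+01, -3.6099e+01, -0.0000e+00,  5.0000e-03,
       -0.0000e+00]), 'ee_pos': array([198.874, 485.588, 230.555]), 'tcp_rot': array([-6.070e-01, -3.082e+00,  2.000e-03]), 'contact_force': array([-0.592, -0.792, -0.171]), 'torque': array([-0.042, -0.046, -0.015]), 'gripper_force': np.float64(0.0), 'opening': np.float64(0.999)}
```

View pics/scene0.png

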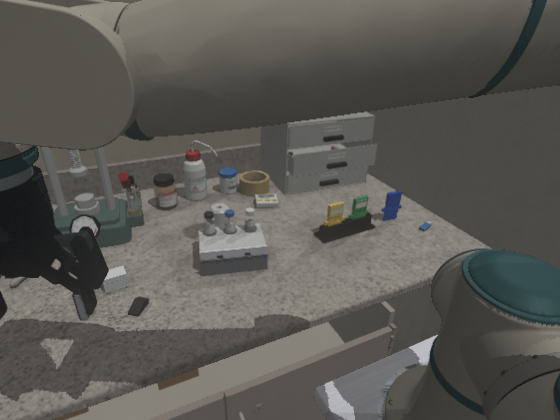

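View pics/top0.png

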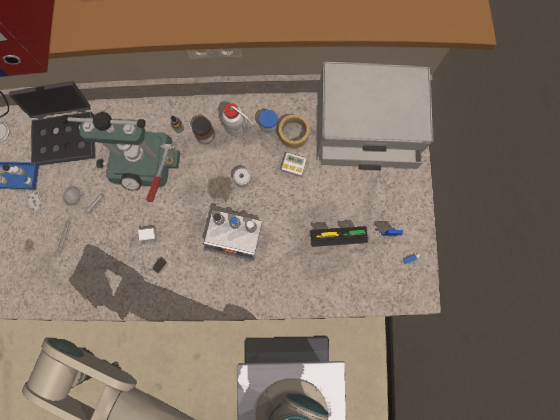

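Scene view: the yellow holder is at (336,212), the green at (360,206), and the rack at (233,248). Top view: yellow (328,235), green (356,233), stand (339,236), rack (233,231).
Things that could be mistaken for the target: green (360,206) scene, yellow (336,212), and the blue upright thing (392,206). By the description I choose the green one, and I check it in a close crop.

Run:
```python
import numpy as np,cv2
a=cv2.imread('pics/scene0.png');b=cv2.imread('pics/top0.png')
r=lambda i,x,y,w,h,k:cv2.resize(i[y:y+h,x:x+w],None,fx=k,fy=k,interpolation=cv2.INTER_CUBIC)
o=np.vstack([np.hstack([r(a,300,180,130,70,3),r(a,185,195,130,90,3)[:210]]),np.hstack([r(b,300,210,130,65,3),r(b,185,195,130,65,3)])])
o=np.vstack([np.hstack([r(b,300,215,80,45,5),r(b,190,195,80,70,5)[:225]]) if 0 else np.hstack([r(b,300,205,80,60,5),r(b,190,203,80,60,5)]),np.hstack([r(a,305,190,80,55,5),r(a,193,222,80,55,5)])])
print(o.shape);cv2.imwrite('pics/crop0.png',o)
```

```text
(575, 800, 3)
```

View pics/crop0.png

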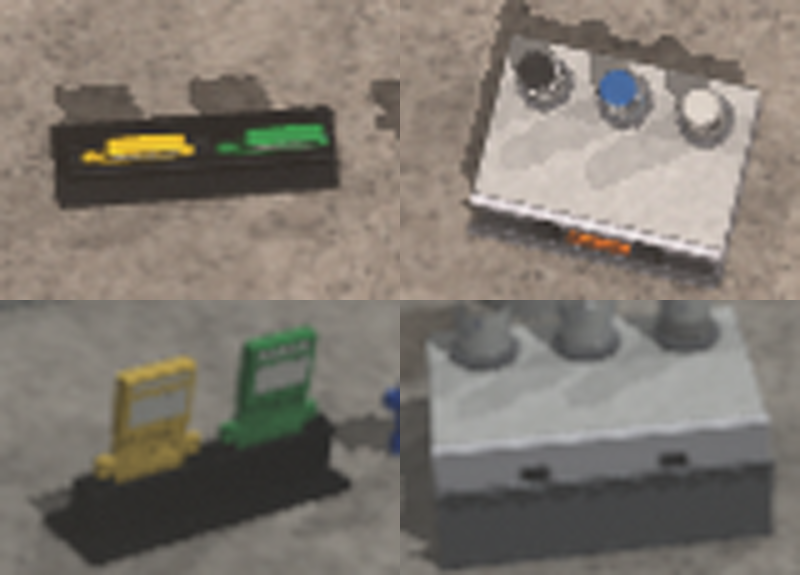

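The crop shows the green holder upright in the right-hand bay with its label facing the robot, so the choice is confirmed. The rack channel shows orange spring at about (600,243) in the crop.

Run:
```python
from h import *
s=np.load('top0.npy',allow_pickle=True).item(); 
L=lambda pts,ox,z:onz(s,[(ox[0]+x/5,ox[1]+y/5) for x,y in pts],z).round(1)
y,g=L([(147,145),(287,135)],(300,205),92); print('y,g top',y,g, np.degrees(np.arctan2(*(y-g)[[0,1]])))
print('stand up edge', L([(52,125),(332,108)],(300,205),37),'low edge z0',L([(338,185),(60,207)],(300,205),3))
print('deck',L([(112,35),(360,90),(322,255),(70,200)],(190,203),56))
print('spring',L([(200,241)],(190,203),24))
s=np.load('scene0.npy',allow_pickle=True).item()
A=lambda pts,z:onz(s,[(193+x/5,222+y/5) for x,y in pts],z).round(1)
print('scene deck front',A([(32,457-300),(368,424-300)],56),'lip bottom',A([(40,267),(372,235)],0))
B=lambda pts,z:onz(s,[(305+x/5,190+y/5) for x,y in pts],z).round(1)
print('scene green top front',B([(245,40),(315,28)],94),'yellow',B([(118,75),(195,60)],94),'stand low',B([(95,263),(350,185)],0))
```

```text
y,g top [ 520.3 -119.    92. ] [ 524.1 -199.5   92. ] -2.702639245469106
stand up edge [[ 540.1  -69.1   37. ]
 [ 546.3 -236.5   37. ]] low edge z0 [[ 503.7 -244.2    3. ]
 [ 494.6  -74.7    3. ]]
deck [[603.1 218.1  56. ]
 [567.3  72.8  56. ]
 [471.3  96.5  56. ]
 [506.2 242.9  56. ]]
spring [[483.6 170.2  24. ]]
scene deck front [[501.6 244.3  56. ]
 [465.9 100.1  56. ]] lip bottom [[496.3 246.4   0. ]
 [457.3 101.4   0. ]]
scene green top front [[ 527.8 -177.6   94. ]
 [ 524.7 -220.6   94. ]] yellow [[ 521.2  -95.1   94. ]
 [ 519.4 -140.4   94. ]] stand low [[ 497.7  -76.2    0. ]
 [ 506.6 -246.9    0. ]]
```

```bash
python3 -m creep '[[-34,-20,-7,0,0],[-34,-20,-7,0,0],[-34,-20,-7,0,0],[-34,-20,-7,0,0],[-34,-20,-7,0,0],[-34,-20,-7,0,0],[-34,-20,-7,0,0],[-34,-20,-7,0,0],[-34,-20,-7,0,0],[-34,-20,-7,0,0]]' 80
python3 -m creep '[[0,0,0,1,0],[0,0,0,1,0],[0,0,0,1,0],[0,0,0,1,0],[0,0,0,1,0],[0,0,0,1,0],[0,0,0,1,0],[0,0,0,1,0],[0,0,0,1,0],[0,0,0,1,0],[0,0,0,1,0],[0,0,0,1,0],[0,0,0,1,0],[0,0,0,0.6,0],[0,0,0,0,0]]'
cat >> h.py <<'E'
def togo(p,yaw=None):
    "tool-axes shift to world p (present axes), spin units for tool-y heading yaw (deg)"
    st=manip.sense(); R=cv2.Rodrigues(np.array(st['tcp_rot'],float))[0]; h=np.degrees(np.arctan2(R[1,1],R[0,1]))
    print('t',st['t'],'at',np.round(st['ee_pos'],1),'heading',round(h,2),'F',np.round(st['contact_force'],1),'open',st['opening'],'gf',st['gripper_force'])
    print('shift',(R.T@(np.array(p)-st['ee_pos'])).round(1),'spin',None if yaw is None else round((h-yaw)/6,2))
E
python3 - <<'E'
from h import *
s=snap('wrist');cv2.imwrite('pics/w1.png',s['color'][:,:,::-1]);np.save('w1.npy',s,allow_pickle=True)
R=s['T'][:3,:3]; print(s['vfov'],s['D'],-R.T@s['T'][:3,3],R)
togo([482,172,300],-13.8)
E
```

```text
t: 1.1
ee_pos: [438.4, 170.4, 301.3]
tcp_rot: [-0.607, -3.082, 0.0]
contact_force: [0.4, 0.3, 0.2]
opening: 1.001
gripper_force: 0.0
t: 2.6
ee_pos: [437.7, 171.8, 300.9]
tcp_rot: [-2.474, -1.936, 0.001]
contact_force: [0.2, 0.2, -0.4]
opening: 1.0
gripper_force: 0.0
66.16071119092908 [-0.02485075  0.          0.          0.          0.        ] [457.94037576 252.8846766  441.96525219] [[ 0.97059344 -0.24071757 -0.00185053]
 [-0.2269235  -0.91748604  0.32668807]
 [-0.0803374  -0.31666137 -0.9451304 ]]
t 2.65 at [437.7 171.8 301. ] heading -13.79 F [-0.6  0.5 -0. ] open 0.9982548821639686 gf 0.0
shift [10.7 42.9  1. ] spin 0.0
```

View pics/w1.png

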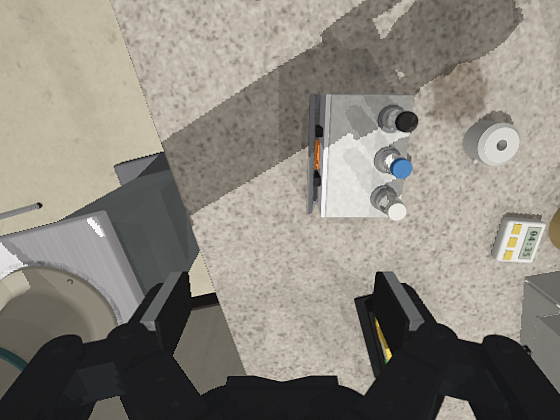

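The wrist view shows the rack at about (365,155), with the channel and orange spring at (318,155). The rack's axes are well aligned with the tool.

Run:
```python
import cv2
a=cv2.imread('pics/w1.png');cv2.imwrite('pics/w1c.png',cv2.resize(a[90:225,300:425],None,fx=4.4,fy=4.4,interpolation=cv2.INTER_CUBIC))
```

```text
(no output)
```

View pics/w1c.png

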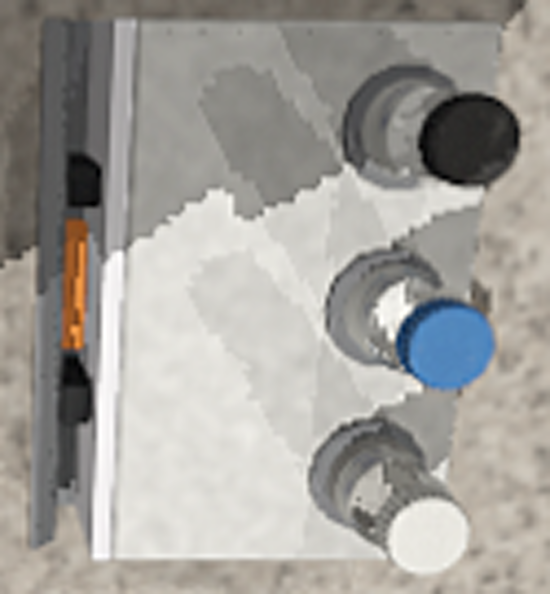

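Run:
```python
from h import *
s=np.load('w1.npy',allow_pickle=True).item()
L=lambda pts,z:onz(s,[(300+(x+.5)/4.4-.5,90+(y+.5)/4.4-.5) for x,y in pts],z)
f=L([(115,20),(93,560)],56); m=f.mean(0);d=f[0]-f[1]; t=np.degrees(np.arctan2(-d[0],d[1]));print('front',f.round(1),np.linalg.norm(d),t)
st=L([(85,207),(78,357)],44); print('stop edges z44',st.round(1))
print('spring ctr',L([(75,285)],24).round(1))
t=np.radians(t);X=np.array([np.cos(t),np.sin(t),0]);print('ctr from front',m-4.5*X,'stops along y', (st.mean(0)-m)@[-np.sin(t),np.cos(t),0],'spring',(L([(75,285)],24)[0]-m+4.5*X)@X)
print('spring plate edges', ((L([(68,285),(86,285)],24)-m+4.5*X)@X))
```

```text
front [[506.2 243.7  56. ]
 [470.5  99.5  56. ]] 148.50481273050823 -13.905941698403574
stop edges z44 [[489.9 197.3  44. ]
 [479.3 156.5  44. ]]
spring ctr [[484. 173.  24.]]
ctr from front [483.98529321 172.66166541  56.        ] stops along y 4.275187568419139 spring -0.10188715337728584
spring plate edges [-2.16843789  3.14579204]
```

```bash
python3 -m creep '[[-43.8,16.2,0,0,0],[-43.8,16.2,0,0,0],[-43.8,16.2,0,0,0],[-43.8,16.2,0,0,0],[-43.8,16.2,0,0,0],[-43.8,16.2,0,0,0],[-43.8,16.2,0,0,0],[-43.8,16.2,0,0,0],[0,0,0,-1,0],[0,0,0,-1,0],[0,0,0,-0.75,0],[0,0,0,0,0]]'
python3 - <<'E'
from h import *
s=snap('wrist');c=s['color'][:,:,::-1];np.save('w2.npy',s,allow_pickle=True)
u=proj(s,[[525,-199,80]])[0].astype(int);print(u);x,y=max(u[0]-65,0),max(u[1]-50,0);print(x,y)
cv2.imwrite('pics/w2c.png',cv2.resize(c[y:y+100,x:x+130],None,fx=6,fy=6,interpolation=cv2.INTER_CUBIC))
togo([525,-199.5,150],2.7)
E
```

```text
t: 3.85
ee_pos: [479.5, -199.5, 301.0]
tcp_rot: [-2.167, -2.273, 0.0]
contact_force: [0.3, -0.2, -0.6]
opening: 0.999
gripper_force: 0.0
[321 175]
256 125
t 3.9 at [ 479.6 -199.4  301.1] heading 2.59 F [-0.4 -0.2 -1.2] open 1.0032252778393198 gf 0.0
shift [ -2.2  45.4 151.1] spin -0.02
```

View pics/w2c.png

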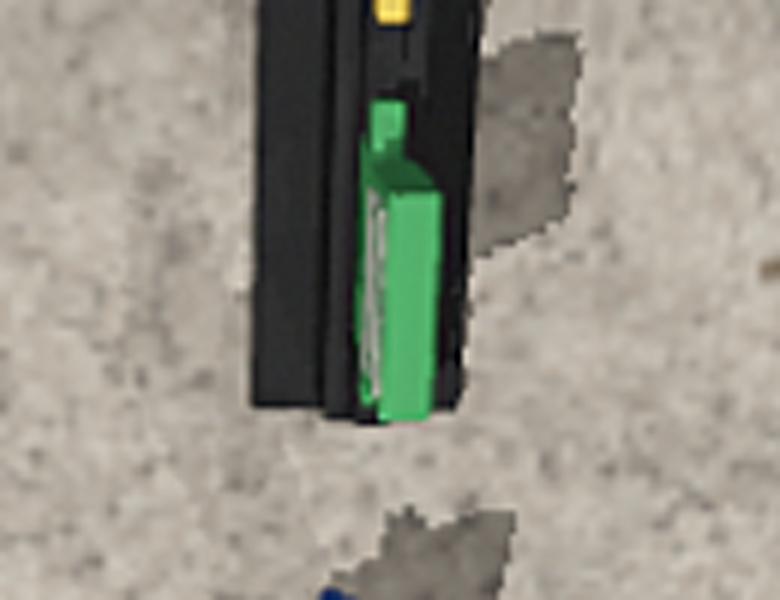

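The close crop confirms the green holder: its grip-bar top has corners (387,192), (442,192), (432,419) and (378,419), with the label at its left (-x) side. Yellow is above it at (392,10).

Run:
```python
from h import *
s=np.load('w2.npy',allow_pickle=True).item()
p=onz(s,[(256+(x+.5)/6-.5,125+(y+.5)/6-.5) for x,y in [(387,192),(442,192),(432,419),(378,419)]],94)
d=(p[0]+p[1]-p[2]-p[3])/2;print(p.round(1),p.mean(0),np.linalg.norm(d),np.degrees(np.arctan2(-d[0],d[1])))
togo([p.mean(0)[0],p.mean(0)[1],59],2.7)
```

```text
[[ 519.3 -175.5   94. ]
 [ 529.2 -175.    94. ]
 [ 531.4 -217.7   94. ]
 [ 521.2 -218.2   94. ]] [ 525.26303974 -196.61399798   94.        ] 42.773197644059906 2.763253528800462
t 3.9 at [ 479.6 -199.4  301.1] heading 2.59 F [-0.4 -0.2 -1.2] open 1.0032252778393198 gf 0.0
shift [  0.7  45.9 242.1] spin -0.02
```

```bash
python3 -m creep '[[0.5,23,0,-0.03,0],[0,23,0,0,0],[0,0,40,0,0],[0,0,40,0,0],[0,0,40,0,0],[0,0,40,0,0],[0,0,40,0,0],[0,0,30,0,0],[0,0,12,0,0],[0,0,0,0,0]]' 20
python3 -m creep '[[0,0,0,0,1],[0,0,0,0,1],[0,0,0,0,1],[0,0,0,0,1],[0,0,0,0,1],[0,0,0,0,1],[0,0,0,0,1],[0,0,0,0,1],[0,0,0,0,1],[0,0,0,0,1]]' 20
```

```text
t: 4.9
ee_pos: [524.7, -196.2, 57.8]
tcp_rot: [-2.165, -2.272, 0.002]
contact_force: [0.3, -0.3, 0.1]
opening: 0.997
gripper_force: 0.0
t: 5.9
ee_pos: [525.8, -196.8, 59.7]
tcp_rot: [2.166, 2.275, 0.001]
contact_force: [-0.5, 0.5, 5.4]
opening: 0.113
gripper_force: 23.6
```

```bash
python3 -m creep '[[0,0,0,0,1],[0,0,0,0,1],[0,0,0,0,1],[0,0,-2,0,1],[0,0,-3,0,1],[0,0,-4,0,1],[0,0,-5,0,1],[0,0,-8,0,1],[0,0,-10,0,1],[0,0,-15,0,1],[0,0,-15,0,1],[0,0,-30,0,1],[0,0,-40,0,1],[0,0,-40,0,1],[0,0,0,0,1]]' 80
python3 - <<'E'
from h import *
togo([484,172.7,260],-13.9)
s=snap('wrist');cv2.imwrite('pics/w3.png',s['color'][:,:,::-1]);np.save('w3.npy',s,allow_pickle=True)
E
```

```text
t: 7.4
ee_pos: [527.5, -197.6, 240.1]
tcp_rot: [2.158, 2.266, 0.007]
contact_force: [1.3, -0.6, 0.1]
opening: 0.103
gripper_force: 80.6
t 7.4 at [ 527.5 -197.6  240.1] heading 2.81 F [ 1.3 -0.6  0.1] open 0.10349314482070122 gf 80.59425115585327
shift [371.8 -25.  -22.4] spin 2.78
```

View pics/w3.png

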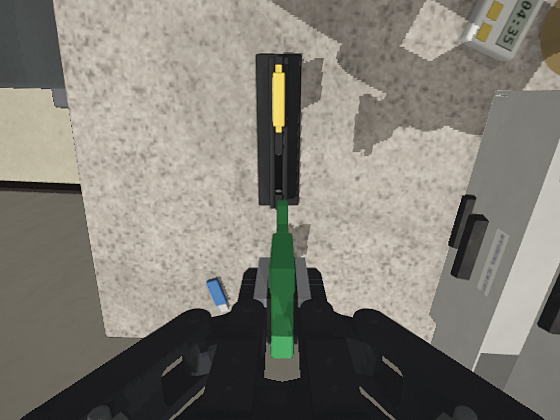

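The green holder hangs upright between the fingers at (283,300), and yellow is still seated at (278,98).

```bash
python3 -m creep '[[0,0,0,1,1],[0,0,0,1,1],[0,0,0,0.78,1],[0,0,0,0,1]]' 
python3 -c "
from h import *
togo([484,172.7,160],-13.9)"
```

```text
t: 7.85
ee_pos: [525.1, -196.5, 230.6]
tcp_rot: [-2.473, -1.935, 0.001]
contact_force: [-0.4, -0.2, -0.3]
opening: 0.107
gripper_force: 80.6
t 7.85 at [ 525.1 -196.5  230.6] heading -13.92 F [-0.4 -0.2 -0.3] open 0.10671365298786673 gf 80.55423974990845
shift [ 348.5 -128.6   71. ] spin -0.0
```

```bash
python3 -m creep '[[38.7,-14.3,0,0,1],[38.7,-14.3,0,0,1],[38.7,-14.3,0,0,1],[38.7,-14.3,0,0,1],[38.7,-14.3,0,0,1],[38.7,-14.3,0,0,1],[38.7,-14.3,0,0,1],[38.7,-14.3,0,0,1],[38.7,-14.3,0,0,1],[0,0,35,0,1],[0,0,36,0,1],[0,0,0,0,1],[0,0,0,0,1]]'
python3 - <<'E'
from h import *
togo([484,172.7,120],-13.9)
s=snap('wrist');c=s['color'][:,:,::-1];np.save('w4.npy',s,allow_pickle=True)
cv2.imwrite('pics/w4c.png',cv2.resize(c[100:400,180:400],None,fx=2,fy=2,interpolation=cv2.INTER_CUBIC))
E
```

```text
t: 9.15
ee_pos: [483.9, 172.1, 160.7]
tcp_rot: [-2.472, -1.938, 0.001]
contact_force: [-0.0, -0.3, 0.4]
opening: 0.108
gripper_force: 80.6
t 9.15 at [483.9 172.1 160.7] heading -13.81 F [-0.  -0.3  0.4] open 0.10775490644368751 gf 80.56146740913391
shift [ 0.6 -0.  40.7] spin 0.01
```

View pics/w4c.png

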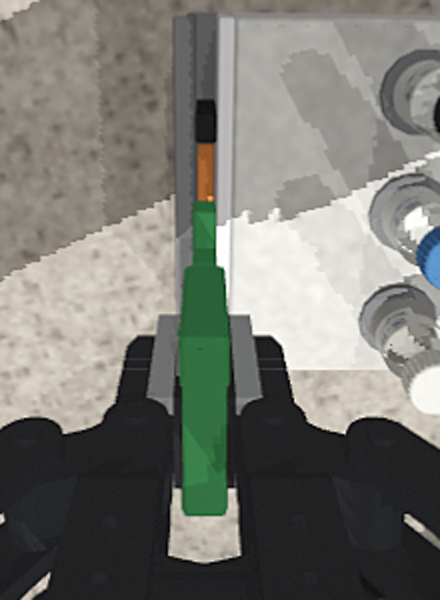

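The holder is above the channel, with its shoulder end at crop (205,203) and the stop at (206,120). I check the projected model against these pixels.

```bash
python3 - <<'E'
from h import *
s=np.load('w4.npy',allow_pickle=True).item();t=np.radians(-13.85);R=np.array([[np.cos(t),-np.sin(t),0],[np.sin(t),np.cos(t),0],[0,0,1]])
P=lambda o,l:((proj(s,np.array(l,float)@R.T+o)-[180,100]+.5)*2-.5).round(1).tolist()
print('shoulder far top',P([483.9,172.1,107],[[-3,32,42],[3,32,42]]),'bar top near/far',P([483.9,172.1,107],[[-5,-22,88],[5,-22,88],[-5,22,88],[5,22,88]]))
o=[484,172.7,0]
print('deck front far',P(o,[[4.5,75,56],[4.5,-75,56]]),'stop edge',P(o,[[0,25,44]]),'spring sides at y=15',P(o,[[-3,15,24],[3,15,24]]))
E
python3 - <<'E'
import cv2
c=cv2.imread('pics/w4c.png').astype(int)
for r in(60,170,225): print(r,[tuple(c[r,x]) for x in range(170,244,4)].__repr__().replace('np.int64',''))
E
```

```text
shoulder far top [[192.7, 211.3], [216.6, 211.3]] bar top near/far [[180.6, 523.2], [227.9, 523.2], [177.7, 340.0], [230.9, 340.1]]
deck front far [[217.2, 16.6], [214.9, 372.4]] stop edge [[204.9, 143.6]] spring sides at y=15 [[198.1, 155.8], [211.7, 155.9]]
60 [((107), (118), (126)), ((88), (89), (90)), ((103), (103), (103)), ((100), (101), (102)), ((100), (100), (100)), ((98), (99), (99)), ((72), (71), (72)), ((91), (90), (89)), ((92), (91), (90)), ((82), (82), (82)), ((78), (78), (78)), ((76), (76), (75)), ((136), (136), (137)), ((187), (186), (188)), ((181), (181), (183)), ((185), (186), (188)), ((144), (146), (148)), ((157), (162), (164)), ((169), (174), (176))]
170 [((91), (100), (106)), ((80), (83), (86)), ((102), (102), (102)), ((100), (100), (101)), ((101), (101), (101)), ((104), (104), (104)), ((80), (75), (70)), ((53), (86), (137)), ((47), (101), (171)), ((46), (96), (163)), ((36), (87), (152)), ((78), (85), (103)), ((165), (164), (164)), ((184), (185), (187)), ((181), (182), (184)), ((185), (184), (185)), ((135), (140), (142)), ((166), (171), (173)), ((167), (173), (174))]
225 [((150), (161), (170)), ((140), (151), (159)), ((98), (97), (96)), ((101), (101), (102)), ((101), (101), (100)), ((103), (98), (104)), ((62), (101), (48)), ((64), (112), (50)), ((62), (109), (48)), ((76), (131), (59)), ((77), (132), (61)), ((51), (118), (27)), ((184), (179), (187)), ((184), (183), (185)), ((248), (248), (250)), ((212), (211), (213)), ((221), (227), (228)), ((232), (238), (239)), ((231), (237), (238))]
```

Alignment is within 0.3 mm across the channel. The holder sits about 1.5 mm too far toward +y, so I correct by −1 mm and descend.

```bash
python3 -m creep '[[-1,0,20,0,1],[0,0,25,0,1],[0,0,8,0,1],[0,0,6,0,1],[0,0,6,0,1],[0,0,6,0,1],[0,0,6,0,1],[0,0,3,0,1],[0,0,0,0,1]]' 
python3 -c "
from h import *
togo([484,172.7,65.7],-13.9)"
```

```text
t: 10.1
ee_pos: [483.6, 171.3, 79.9]
tcp_rot: [-2.473, -1.937, 0.001]
contact_force: [-0.2, 0.5, -0.6]
opening: 0.102
gripper_force: 80.5
t 10.1 at [483.6 171.3  79.9] heading -13.88 F [-0.2  0.5 -0.6] open 0.10168510246797872 gf 80.54599642753601
shift [ 1.4  0.  14.2] spin 0.0
```

```bash
python3 -m creep '[[0,0,2,0,1],[0,0,2,0,1],[0,0,2,0,1],[0,0,2,0,1],[0,0,2,0,1],[0,0,2,0,1],[0,0,1,0,1],[0,0,0,0,1]]' 
python3 -m creep '[[0,0,0.5,0,1],[0,0,0.5,0,1],[0,0,0,0,1],[0,0,0,0,1]]'
```

```text
t: 10.9
ee_pos: [484.3, 171.5, 68.3]
tcp_rot: [2.473, 1.937, 0.002]
contact_force: [-3.0, -0.8, 8.1]
opening: 0.107
gripper_force: 81.9
t: 11.3
ee_pos: [484.4, 171.5, 67.5]
tcp_rot: [2.473, 1.937, 0.002]
contact_force: [-3.2, -0.3, 8.4]
opening: 0.105
gripper_force: 81.9
```

```bash
python3 -m creep '[[0,-0.5,0.5,0,1],[0,0,0.5,0,1],[0,0,0.5,0,1],[0,0,0.5,0,1],[0,0,0,0,1],[0,0,0,0,1]]'
python3 -m creep '[[0,0,0.5,0,1],[0,0,0.5,0,1],[0,0,0.5,0,1],[0,0,0,0,1],[0,0,0,0,1]]'
```

```text
t: 11.9
ee_pos: [484.3, 171.6, 65.9]
tcp_rot: [2.473, 1.936, 0.004]
contact_force: [-2.3, -0.5, 9.1]
opening: 0.103
gripper_force: 82.3
t: 12.4
ee_pos: [484.4, 171.6, 65.8]
tcp_rot: [2.472, 1.936, 0.004]
contact_force: [-7.0, -3.3, 19.5]
opening: 0.106
gripper_force: 83.7
```

```bash
python3 -m creep '[[0,-0.4,0,0,1],[0,0,0,0,1],[0,0,0,0,1]]'
python3 - <<'E'
from h import *
s=snap('wrist');c=s['color'][:,:,::-1]
cv2.imwrite('pics/w5c.png',cv2.resize(c[100:400,150:450],None,fx=2,fy=2,interpolation=cv2.INTER_CUBIC))
togo([484,172.7,65.7],-13.9)
E
```

```text
t: 12.7
ee_pos: [484.3, 171.6, 65.8]
tcp_rot: [2.472, 1.935, 0.005]
contact_force: [-4.3, -1.9, 18.4]
opening: 0.105
gripper_force: 83.4
t 12.75 at [484.4 171.6  65.8] heading -13.88 F [-5.2 -3.3 17.9] open 0.10798404017244427 gf 83.4369170665741
shift [ 1.  -0.6  0.1] spin 0.0
```

View pics/w5c.png

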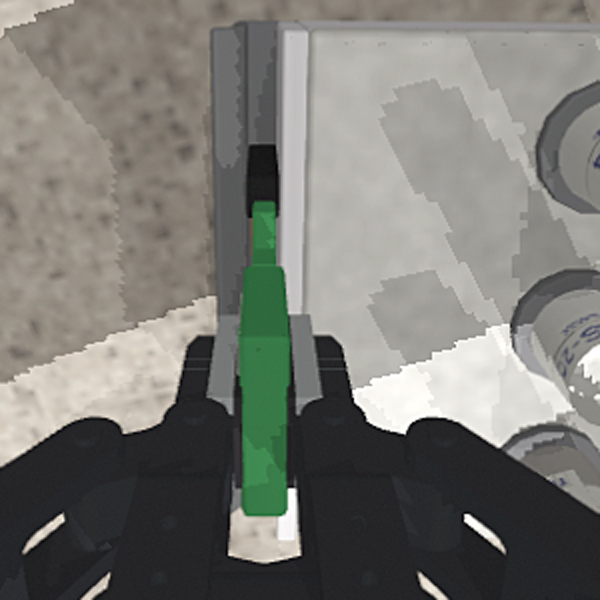

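The shoulder end at crop (264,205) rests over the black stop at (262,180). The holder has not slipped in the fingers, and the 18 N push exceeds the 10 N spring force, so it is on the stops.

```bash
python3 -c "
from bench import manip
print(manip.close_job())"
```

```text
the job is handed in; nothing more can be done
None
```

I handed the job in with the green holder still gripped and pressed down behind the rack's lip, label to the front: about 18 N of push, shoulders on the stops, at 12.75 s; the yellow holder was still seated when last seen just after the pull, and the hand-in gave no verdict.

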